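Feel along a row of dopped cabochons

ROBOT

A 6-joint arm with a two-finger parallel gripper is mounted at the origin on the work surface. World frame = base frame: x ahead of the robot, y to its left, z up, the work surface at z = 0. Lengths are in m, angles in rad, forces in N, time in s.
With the tool pointing down it reaches from about 0.35 to 0.775 m from the base axis. Payload 5.5 kg.
Tool frame: the origin (TCP) lies on the mounting face of the last link; the fingertips stand 173 mm ahead of it and the grasp point (between the pads) lies 155 mm ahead of it; z points along the fingers, y is the direction in which the jaws open and shut (so a half turn about z gives the same grasp; the last joint's range is limited). The gripper opens to 85 mm and grips with 20 to 120 N. Pads are 22 mm wide; open, the fingers measure 114 mm over their backs; the gripper's body (76 mm by 85 mm) begins 54 mm behind the grasp point. The pads swing forward as they close: fully open they stand 13 mm farther back than shut.
Start: joints at [-0.14, 0.313, 0.046, 1.304, 0, 1.431], TCP at [0.575, -0, 0.405] pointing down, gripper open.
Joint ranges: [-2.76, 2.76], [-0.86, 1.69], [-1.03, 1.26], [-2.2, 2.34], [-1.47, 1.5], [-3.14, 3.14]. Speed limits (rad/s): [2.57, 2.57, 3.14, 3.14, 3.14, 3.14].

INTERFACE

Orientations are given as a unit quaternion [w, x, y, z].
In Python, from workcell import * gives the robot as it stands. The module is installed in compiled form; this text tells all that it offers.
- The arm moves only by the shell command python3 -m crank 'ROWS' [FORCE]. ROWS is JSON, a list of rows, each a list of 7 numbers: the shift along the tool's x, y, z in mm, then the turn, a rotation vector about the tool's x, y, z in degrees, then the opening, from 0 (shut) to 1 (fully open). A call has exactly 8 rows; each row shifts and turns the commanded pose from where the row before left it, along the tool's axes as they then stand; what a row does not reach is not made up. A row lasts 1/8 s, in which the tool goes at most 62.5 mm and 10.7 degrees, less where a joint would pass 70% of its speed; a pose out of reach is approached as far as the arm can. A call with a gripper value outside its range is refused whole. The fingers move at their own pace and stop on an object; FORCE is the grip in N (left out, the last holds). Time passes only in rows, so rows that do not move let the fingers close, or fill a call up. It gives the time, the measured TCP pose, the force and the opening at its end, in the units of the state.
- get_state(): the state, without advancing time (a new reading comes with each control period).
- read_camera(name): name is "scene" or "side" or "wrist"; returns the picture (384x512x3 uint8, blue, green, red); there is no depth.
- calibration(name): a dict with "fx", "fy", "cx", "cy" (pixels), "extrinsics" (4x4, takes a point from world to camera coordinates). Camera axes: x right, y down, z forward; pixel columns grow to the right and rows downward; lengths in m; the calibration is good to about 2 mm. A picture is of the moment at which its call begins: read the wrist's pose just before it. calibration takes no time and is no camera call; for the wrist camera it gives the pose at the moment of the call.
- hand_in(): hands the job in, once; it reports no verdict.
The state is a dict: "clock": time; "joint_pos": joint angles; "qvel": joint speeds; "tau": joint torques, N m; "tcp_pos": TCP position; "orientation": TCP orientation; "wrist_force": force on the tool from outside, world axes, zero at the start; "ft_torque": the same for the moment, N m; "finger_gap": finger opening in m.
Only numpy, scipy, OpenCV 4.12 (cv2) and the standard library are available. Lean on these libraries where they do the work, as an engineer would, in place of code of your own. Each camera call takes 0.05 s, during which the arm holds its last target.

TASK

Feel the row of labradorite stones for rough spots: run your fingertips along their domed tops, touching every stone in turn, from the one nearest the spring clip to the one at the free end of the bar. Keep the touch light so that the sprung bar never comes near its bottom stop, do not lift the bar, and leave the other things on the bench where they lie; then come away so the bar rises back to rest.

Things in the scene. Friction and masses are not known exactly. Their poses are not given: they have to be found in the camera images.
- rack: Stand fixed to the bench: dark steel base plate 85 x 270 x 10 mm that carries, on two sprung posts, a curved aluminium bar 24 mm wide and 8 mm thick, its top 60 mm above the bench, with five dark blue-grey stones on it. Origin: on the bench under the middle of the stand; its y axis runs along the row from stone 1 (at -y, clip end) to stone 5 (+y, free end); x is horizontal across the row. It may face any way. The plate does not move.
- bar (a joint): How far the bar with its stones is pressed straight down on its springs, m: 0 at rest, stop at 0.014, negative if pulled up. Stiffness 400 N/m (4 N presses it 10 mm), wherever along the row it is pressed; it springs back by itself.
- clip_jaws (a point): Top of the upper jaw of the steel spring clip with red grips that holds one end of the bar, 64 mm above the bench at rest, 48 mm along the row before stone 1. The red grips stick out beyond the bar's end up to about 82 mm above the bench.
- cab1: Stone 1 of 5, the one nearest the clip: round labradorite cabochon 26 mm across, fixed to the bar, 2 mm straight edge then a smooth low dome, 6.5 mm high in all. Origin: centre of its underside, 60 mm above the bench at rest (dome top at 66.5 mm); z is up. Neighbours are 42 mm apart centre to centre along a shallow arc; between them the bar is bare.
- cab2: Stone 2 of 5, counted from the clip: round labradorite cabochon 26 mm across, fixed to the bar, 2 mm straight edge then a smooth low dome, 6.5 mm high in all. Origin: centre of its underside, 60 mm above the bench at rest (dome top at 66.5 mm); z is up. Neighbours are 42 mm apart centre to centre along a shallow arc; between them the bar is bare.
- cab3: Stone 3 of 5, counted from the clip: round labradorite cabochon 26 mm across, fixed to the bar, 2 mm straight edge then a smooth low dome, 6.5 mm high in all. Origin: centre of its underside, 60 mm above the bench at rest (dome top at 66.5 mm); z is up. Neighbours are 42 mm apart centre to centre along a shallow arc; between them the bar is bare.
- cab4: Stone 4 of 5, counted from the clip: round labradorite cabochon 26 mm across, fixed to the bar, 2 mm straight edge then a smooth low dome, 6.5 mm high in all. Origin: centre of its underside, 60 mm above the bench at rest (dome top at 66.5 mm); z is up. Neighbours are 42 mm apart centre to centre along a shallow arc; between them the bar is bare.
- cab5: Stone 5 of 5, the one at the free end: round labradorite cabochon 26 mm across, fixed to the bar, 2 mm straight edge then a smooth low dome, 6.5 mm high in all. Origin: centre of its underside, 60 mm above the bench at rest (dome top at 66.5 mm); z is up. Neighbours are 42 mm apart centre to centre along a shallow arc; between them the bar is bare.
- cup: Blue plastic slurry cup, 68 mm across, 65 mm high, loose; origin under its centre. Bystander.
- cork: Cork ring pad, 72 mm across, 18 mm thick, loose; origin under its centre. Bystander.
- dresser: Brass wheel dresser lying flat, about 26 x 116 x 34 mm, long along its y, loose; origin under its middle. Bystander.
- burnisher: Bone-handled burnisher lying flat, about 16 x 150 x 15 mm, long along its y, loose; origin under its middle. Bystander.

How it is judged:
By the outcome, as a careful person would: the job done as asked, in the order asked, and still so for the second after the job is handed in, with the robot touching nothing.
It also fails if it takes over 45 s, if anything falls off the work surface, if the arm or the gripper's body presses on something with over 40 N, if the wrist force passes 120 N, or if a joint passes its speed limit or range.

## Working session

There is one attempt and no reset: what is moved stays moved. The work goes in short steps, Python scripts to look and compute and a shell command to move; the robot and the scene stay as the last step left them, time stands still between calls to the robot, and variables do not carry over. Pictures are saved under pics/ and viewed, and the job is handed in when it is done.

```bash
mkdir -p pics
python3 - <<'E'
from workcell import *
import cv2
s=get_state();print(s)
for n in("scene","side","wrist"):
    c=calibration(n);print(n,c)
    cv2.imwrite(f"pics/{n}0.png",read_camera(n))
E
```

```text
{'clock': 0.0, 'joint_pos': array([-1.39622273e-01,  3.14003514e-01,  4.49649628e-02,  1.30358708e+00,
        1.61882978e-05,  1.43116927e+00]), 'qvel': array([ 0.00111293,  0.00013094,  0.00024713,  0.00091281, -0.00058397,
        0.00059465]), 'tau': array([-2.90074182e-03, -4.80629075e+01,  2.98531097e+01,  1.95313990e-02,
       -3.83516899e-04, -4.27451073e-05]), 'tcp_pos': array([5.74802119e-01, 7.44683675e-06, 4.03801072e-01]), 'orientation': array([-7.35342586e-04,  7.07104801e-01,  7.07108170e-01, -5.43987336e-04]), 'wrist_force': array([-0.68639722,  0.45610781, -0.87321172]), 'ft_torque': array([-0.05380494,  0.02024795, -0.0007576 ]), 'finger_gap': 0.08570208651577231}
scene {'fx': 425.84954739745734, 'fy': 425.84954739745734, 'cx': 254.13190041920492, 'cy': 195.65562720282907, 'extrinsics': array([[ 0.21248123,  0.97705271, -0.01482362, -0.16810113],
       [ 0.80044853, -0.1827359 , -0.57086753, -0.41330587],
       [-0.56047648,  0.10943309, -0.82090835,  1.16184313],
       [ 0.        ,  0.        ,  0.        ,  1.        ]])}
side {'fx': 352.83688628086327, 'fy': 352.83688628086327, 'cx': 255.87766574607244, 'cy': 196.3574769118616, 'extrinsics': array([[ 0.99265216, -0.12003363,  0.01528438, -0.58989316],
       [-0.06353001, -0.62450095, -0.77843594,  0.09579292],
       [ 0.10298361,  0.7717451 , -0.62753795,  0.61676406],
       [ 0.        ,  0.        ,  0.        ,  1.        ]])}
wrist {'fx': 338.69893916648624, 'fy': 338.69893916648624, 'cx': 253.88924590516282, 'cy': 189.23958669003352, 'extrinsics': array([[ 9.99999325e-01,  2.41573856e-04, -1.13641261e-03,
        -5.74261431e-01],
       [ 5.72587298e-04, -9.53577481e-01,  3.01147240e-01,
        -3.91629426e-02],
       [-1.01090818e-03, -3.01147688e-01, -9.53576975e-01,
         3.79196454e-01],
       [ 0.00000000e+00,  0.00000000e+00,  0.00000000e+00,
         1.00000000e+00]])}
```

View pics/scene0.png

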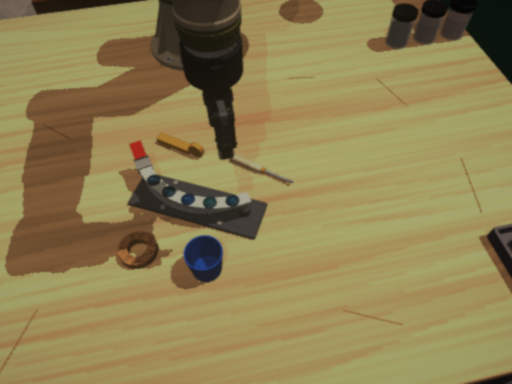

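View pics/side0.png

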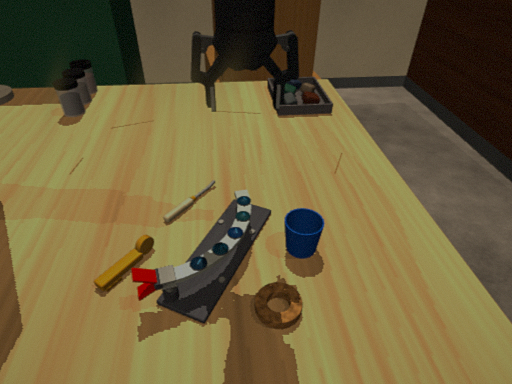

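View pics/wrist0.png

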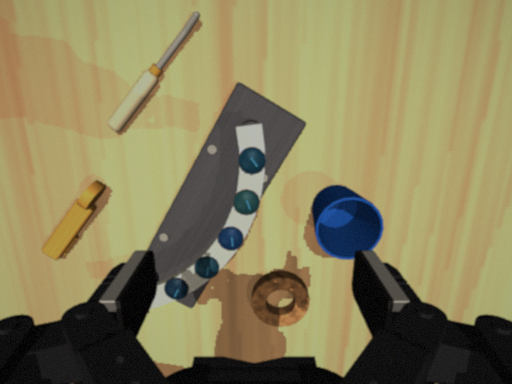

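The wrist view shows five stones at about (176,288), (206,267), (231,238), (246,202) and (252,160). The clip is at the lower left. The cup is at (347,222), the cork at (280,297), the dresser at (75,218) and the burnisher at (155,72). Next I'll refine the stone centres and compare all three cameras.

```bash
cat > h.py <<'E'
import numpy as np,cv2
from workcell import *
def ray(c,u,v,z):
    E=c["extrinsics"];R=E[:3,:3];t=E[:3,3]
    o=-R.T@t;d=R.T@np.array([(u-c["cx"])/c["fx"],(v-c["cy"])/c["fy"],1])
    return o+d*(z-o[2])/d[2]
def proj(c,p):
    E=c["extrinsics"];q=E[:3,:3]@np.asarray(p)+E[:3,3]
    return c["fx"]*q[0]/q[2]+c["cx"],c["fy"]*q[1]/q[2]+c["cy"]
E
python3 - <<'E'
from h import *
seeds={"wrist":[(176,288),(206,267),(231,238),(246,202),(252,160)],"side":[(198,264),(221,249),(235,233),(243,216),(243,201)],"scene":[(154,181),(169,192),(188,200),(210,203),(232,201)]}
for n,S in seeds.items():
    im=cv2.imread(f"pics/{n}0.png").astype(int);c=calibration(n)
    b,g,r=[im[...,i] for i in range(3)]
    m=((b-r>18)).astype(np.uint8)
    k,l,st,ce=cv2.connectedComponentsWithStats(m)
    P=[]
    for s in S:
        d=[(np.hypot(*(ce[i]-s)),i) for i in range(1,k) if st[i,4]>15]
        i=min(d)[1];p=ray(c,*ce[i],.0625);P.append(p[:2]);print(n,ce[i].round(1),st[i],p.round(4))
    P=np.array(P);print(np.linalg.norm(np.diff(P,axis=0),axis=1).round(4))
for n in seeds:
    im=cv2.imread(f"pics/{n}0.png");
c=cv2.imread("pics/wrist0.png")[60:330,90:400];cv2.imwrite("pics/wz.png",cv2.resize(c,None,fx=2.2,fy=2.2,interpolation=2))
E
```

```text
wrist [175.5 288.3] [166 279  21  20 312] [ 0.4915 -0.1311  0.0625]
wrist [206.4 267. ] [195 258  23  19 349] [ 0.5252 -0.1056  0.0625]
wrist [230.2 238. ] [218 227  25  23 418] [ 0.5506 -0.0725  0.0625]
wrist [245.8 201.8] [234 191  24  23 432] [ 0.5666 -0.0339  0.0625]
wrist [251.5 160.1] [239 148  26  25 510] [0.5723 0.0076 0.0625]
[0.0423 0.0418 0.0418 0.0418]
side [197.4 262.7] [191 257  14  12 131] [ 0.4894 -0.1327  0.0625]
side [220.1 248.4] [213 243  15  11 117] [ 0.5243 -0.1074  0.0625]
side [234.7 232.1] [228 227  15  11 128] [ 0.5495 -0.0739  0.0625]
side [242.4 215.6] [236 212  14   9  91] [ 0.5657 -0.0351  0.0625]
side [243.2 200.3] [237 196  13   9  82] [0.5708 0.006  0.0625]
[0.0431 0.0419 0.042  0.0415]
scene [170.4 192.6] [168 191   6   4  17] [ 0.53   -0.1038  0.0625]
scene [170.4 192.6] [168 191   6   4  17] [ 0.53   -0.1038  0.0625]
scene [187.8 198.6] [182 194  12  10  90] [ 0.551  -0.0734  0.0625]
scene [209.2 201. ] [206 199   7   5  21] [ 0.5654 -0.0352  0.0625]
scene [232.6 200.3] [228 197  10   8  52] [0.5733 0.0075 0.0625]
[0.     0.0369 0.0408 0.0434]
```

View pics/wz.png

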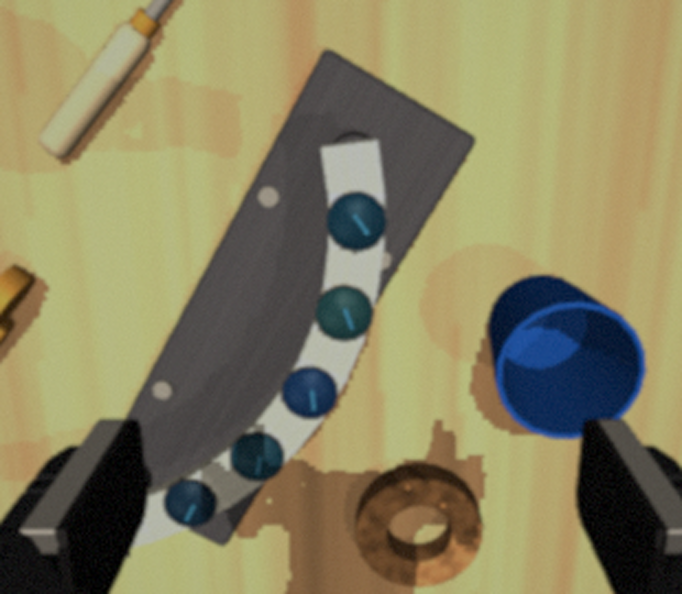

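Wrist and side agree within 2 mm, and the spacings are 42 mm as given; the scene view's segmentation is weak, but it agrees on stones 3–5. The mean stone centres (x, y in m) are:

| Stone | x | y |
|---|---|---|
| 1 | .491 | -.132 |
| 2 | .525 | -.106 |
| 3 | .550 | -.073 |
| 4 | .566 | -.035 |
| 5 | .572 | .007 |

In this pose tool x is world +y, tool y is world +x and tool z is down. I'll shut the fingers and go above stone 1.

```bash
python3 -m crank '[[-17,-11,15,0,0,0,0],[-17,-11,15,0,0,0,0],[-17,-11,15,0,0,0,0],[-17,-11,15,0,0,0,0],[-17,-11,15,0,0,0,0],[-17,-11,15,0,0,0,0],[-17,-11,15,0,0,0,0],[-16,-12,15,0,0,0,0]]' 20
python3 - <<'E'
from h import *
s=get_state();print(s["tcp_pos"],s["wrist_force"],s["finger_gap"])
for n in("side","wrist"):
    im=read_camera(n);cv2.imwrite(f"pics/{n}1.png",im)
c=calibration("side");s=get_state();t=s["tcp_pos"];print(t,s["wrist_force"],s["finger_gap"],s["orientation"],s["clock"])
for d in(.16,.173,.186): print(d,proj(c,t-[0,0,d]))
im=cv2.imread("pics/side1.png")[130:330,90:350];cv2.imwrite("pics/s1z.png",cv2.resize(im,None,fx=3,fy=3))
E
```

```text
clock: 1.15
tcp_pos: [0.4855, -0.1355, 0.284]
orientation: [-0.0, 0.707, 0.707, -0.0]
wrist_force: [0.4, -0.2, 0.9]
finger_gap: 0.0
[ 0.48553066 -0.135497    0.28400582] [ 0.3585763  -0.21934586  0.8665123 ] 3.548756348134439e-05
[ 0.48437759 -0.13566024  0.28289461] [ 0.19223973  0.16713415 -0.25061799] 1.6425122172066547e-05 [-0.00182559  0.70788972  0.7063201  -0.00085026] 1.25
0.16 (np.float64(189.71584109192935), np.float64(235.71053267574445))
0.173 (np.float64(190.6684794570739), np.float64(242.30206079134047))
0.186 (np.float64(191.59010249204056), np.float64(248.67898656846046))
```

View pics/s1z.png

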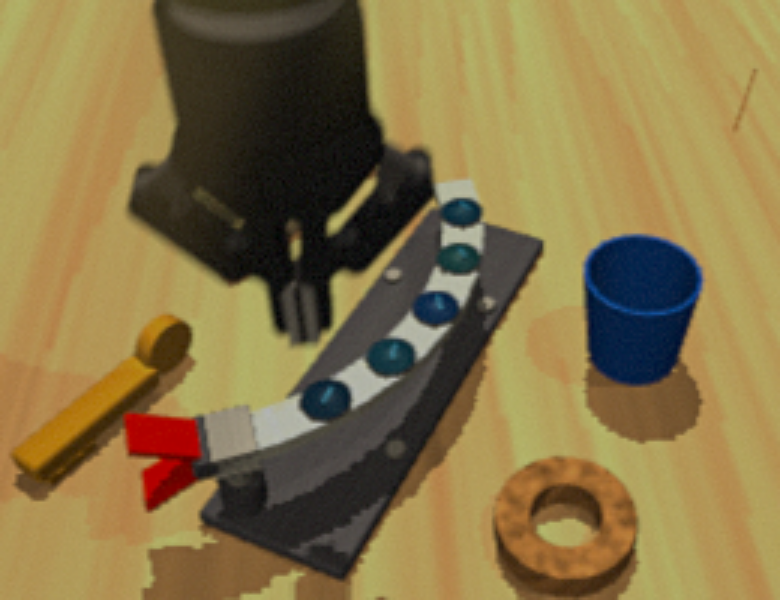

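View pics/wrist1.png

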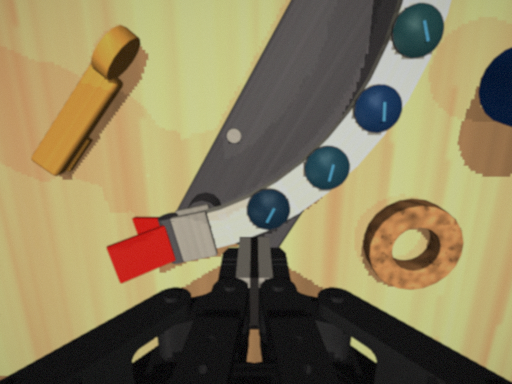

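The side view puts the shut fingertip at crop (300,340), which is pixel (190,243). That matches the 173 mm tip length, so first contact should come at TCP z ≈ 0.2395. I'll refine the stone positions from the closer wrist view.

```bash
python3 - <<'E'
from h import *
im=cv2.imread("pics/wrist1.png").astype(int);c=calibration("wrist")
m=(im[...,0]-im[...,2]>18).astype(np.uint8)
k,l,st,ce=cv2.connectedComponentsWithStats(m)
for i in range(1,k):
    if st[i,4]>60: print(ce[i].round(1),st[i],ray(c,*ce[i],.0625).round(4))
E
python3 -m crank '[[0,0,5,0,0,0,0],[0,0,5,0,0,0,0],[0,0,5,0,0,0,0],[0,0,5,0,0,0,0],[0,0,5,0,0,0,0],[0,0,5,0,0,0,0],[0,0,5,0,0,0,0],[0,0,3,0,0,0,0]]'
python3 -c "
from workcell import *
print(get_state()['tcp_pos'],get_state()['wrist_force'])"
```

```text
[417.6  29.9] [ 393    4   50   53 2021] [ 0.5672 -0.0331  0.0625]
[498.2  88.7] [ 480   49   32   77 1810] [ 0.6143 -0.062   0.0625]
[377.6 107.9] [ 355   85   46   47 1716] [ 0.551  -0.0719  0.0625]
[326.5 167.3] [ 305  147   44   42 1430] [ 0.5253 -0.105   0.0625]
[268.1 208.8] [ 248  190   41   39 1248] [ 0.4921 -0.1304  0.0625]
clock: 2.25
tcp_pos: [0.4859, -0.135, 0.2463]
orientation: [-0.0, 0.707, 0.707, -0.0]
wrist_force: [-0.9, 0.7, -0.6]
finger_gap: 0.0003
[ 0.48593645 -0.13500129  0.24632273] [-0.94008712  0.66812815 -0.64103199]
```

The positions agree within 1.5 mm. Now I'll descend slowly to a nominal press of about 3 mm.

```bash
python3 -m crank '[[0,0,2,0,0,0,0],[0,0,2,0,0,0,0],[0,0,2,0,0,0,0],[0,0,1.5,0,0,0,0],[0,0,1.5,0,0,0,0],[0,0,1.5,0,0,0,0],[0,0,0,0,0,0,0],[0,0,0,0,0,0,0]]'
python3 - <<'E'
from h import *
a=cv2.imread("pics/side1.png")
F=[];Z=[]
for i in range(4):
    s=get_state();F.append(s["wrist_force"]);Z.append(s["tcp_pos"]);im=read_camera("side")
print(np.mean(F,0),np.std(F,0),np.mean(Z,0),np.array(Z)[:,2])
cv2.imwrite("pics/side2.png",im)
o=np.vstack([cv2.resize(x[185:295,125:275],None,fx=4,fy=2.7) for x in(a,im)]);cv2.imwrite("pics/cmp2.png",o)
# optical shift of far end
g=[cv2.cvtColor(x,6)[190:232,228:260].astype(np.float32) for x in(a,im)]
print(cv2.phaseCorrelate(*g))
E
```

```text
clock: 3.25
tcp_pos: [0.4861, -0.135, 0.2363]
orientation: [0.0, 0.707, 0.707, 0.0]
wrist_force: [0.3, 0.2, 2.2]
finger_gap: 0.0
[-0.01579765  0.13479147  1.514514  ] [0.56568075 0.16765446 0.56447866] [ 0.48607073 -0.13503494  0.23631675] [0.23632046 0.23632193 0.23631273 0.23631188]
((0.11419907350093794, 1.5817987048690085), 0.6261872953838772)
```

View pics/cmp2.png

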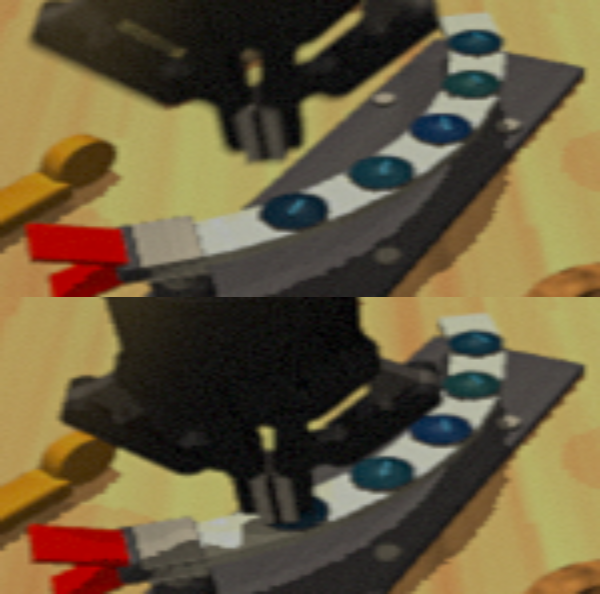

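Contact is confirmed: about 1.5 N upward, and the far end of the bar shifted 1.6 px, which is about 3.5 mm of press. The picture shows the tip on stone 1 at crop (285,510) with the cup, cork and dresser unmoved. Next I'll slide from stone 1 to stone 2.

```bash
python3 -m crank '[[3.6,4.9,0,0,0,0,0],[3.6,4.9,0,0,0,0,0],[3.6,4.9,0,0,0,0,0],[3.6,4.9,0,0,0,0,0],[3.7,4.9,0,0,0,0,0],[3.7,4.9,0,0,0,0,0],[3.7,4.9,0,0,0,0,0],[3.7,4.8,0,0,0,0,0]]'
python3 - <<'E'
from h import *
a=cv2.imread("pics/side1.png")
F=[];Z=[]
for i in range(4):
    s=get_state();F.append(s["wrist_force"]);Z.append(s["tcp_pos"]);im=read_camera("side")
print(np.mean(F,0),np.mean(Z,0),s["clock"])
cv2.imwrite("pics/side3.png",im)
cv2.imwrite("pics/z3.png",cv2.resize(im[150:310,120:320],None,fx=3,fy=3))
g=[cv2.cvtColor(x,6)[190:232,228:260].astype(np.float32) for x in(a,im)]
print(cv2.phaseCorrelate(*g))
E
```

```text
clock: 4.45
tcp_pos: [0.5256, -0.1056, 0.2363]
orientation: [0.0, 0.707, 0.707, 0.0]
wrist_force: [-1.2, -0.9, 0.8]
finger_gap: -0.0004
[0.29664164 0.2832599  1.11118743] [ 0.52577786 -0.10546675  0.23634194] 4.6
((-0.13889342861211773, 1.2107970166750732), 0.4166067398256726)
```

View pics/z3.png

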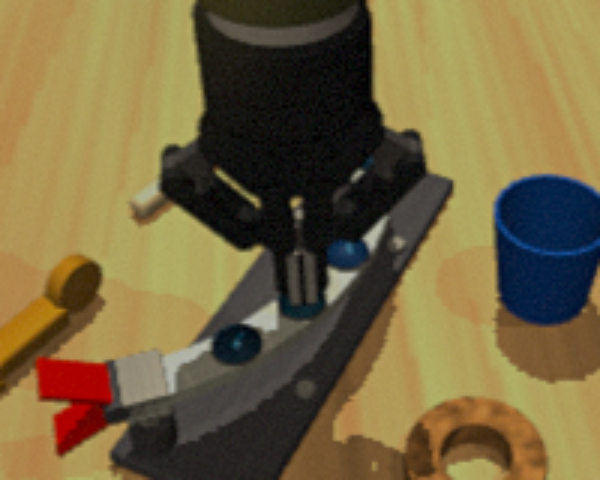

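The tip is on top of stone 2 at crop (302,300), pressing lightly at about 1.1 N, and the clip end is undisturbed. Next are stones 3 and 4.

```bash
python3 -m crank '[[4,3.2,0,0,0,0,0],[4,3.2,0,0,0,0,0],[4.1,3.1,0,0,0,0,0],[4.1,3.1,0,0,0,0,0],[4.1,3.1,0,0,0,0,0],[4.1,3.1,0,0,0,0,0],[4.1,3.1,0,0,0,0,0],[4.1,3,0,0,0,0,0]]'
cat > chk.py <<'E'
from h import *
F=[];Z=[]
for i in range(3):
    s=get_state();F.append(s["wrist_force"]);Z.append(s["tcp_pos"]);read_camera("side")
print(np.mean(F,0),np.mean(Z,0),s["clock"])
E
python3 chk.py
python3 -m crank '[[4.8,2.1,0,0,0,0,0],[4.8,2.1,0,0,0,0,0],[4.8,2.1,0,0,0,0,0],[4.8,2,0,0,0,0,0],[4.8,2,0,0,0,0,0],[4.8,2,0,0,0,0,0],[4.8,1.9,0,0,0,0,0],[4.8,1.8,0,0,0,0,0]]'
python3 chk.py
```

```text
clock: 5.65
tcp_pos: [0.5503, -0.073, 0.2363]
orientation: [0.0, 0.707, 0.707, 0.0]
wrist_force: [-0.6, -1.4, 1.9]
finger_gap: -0.0001
[-0.10310163  0.06597483  1.46140551] [ 0.55045661 -0.0727572   0.23631071] 5.75
clock: 6.8
tcp_pos: [0.5662, -0.0345, 0.2363]
orientation: [0.0, 0.707, 0.707, 0.0]
wrist_force: [-0.1, -0.1, 0.8]
finger_gap: -0.0001
[ 0.1845577  -0.04416504  1.30667682] [ 0.5662849  -0.03423146  0.23630087] 6.9
```

Both landed on target with a light force of 1.3–1.5 N. Now stone 5, ending just past its centre.

```bash
python3 -m crank '[[5.6,1,0,0,0,0,0],[5.6,1,0,0,0,0,0],[5.6,0.9,0,0,0,0,0],[5.6,0.8,0,0,0,0,0],[5.6,0.7,0,0,0,0,0],[5.6,0.6,0,0,0,0,0],[5.6,0.5,0,0,0,0,0],[5.6,0.2,0,0,0,0,0]]'
python3 chk.py
python3 - <<'E'
from h import *
im=read_camera("side");cv2.imwrite("pics/z5.png",cv2.resize(im[110:310,120:360],None,fx=3,fy=3))
E
```

```text
clock: 7.95
tcp_pos: [0.5718, 0.0104, 0.2363]
orientation: [0.0, 0.707, 0.707, 0.0]
wrist_force: [0.1, -1.9, 0.8]
finger_gap: -0.0
[ 0.00238342 -0.15639908  1.54092055] [0.57179636 0.01067132 0.23630505] 8.05
```

View pics/z5.png

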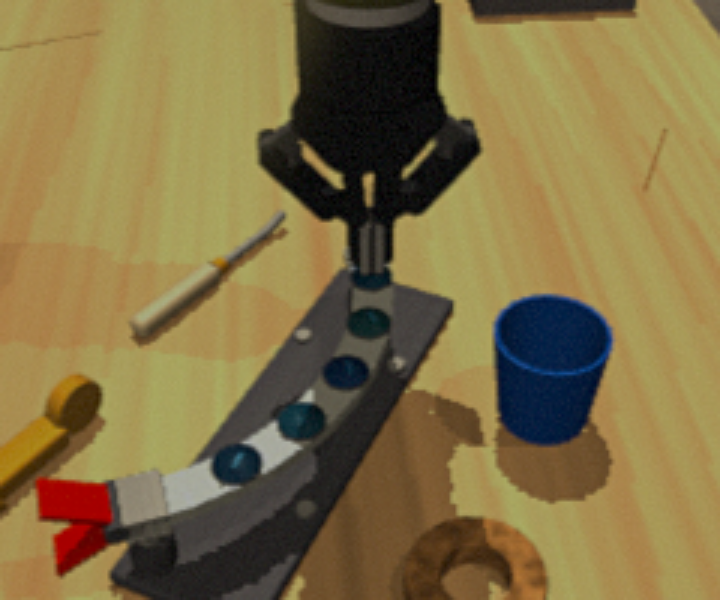

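The tip is on stone 5 at crop (371,270), pressing about 1.5 N. Now I'll lift straight away.

```bash
python3 -m crank '[[0,0,-3,0,0,0,0],[0,0,-4,0,0,0,0],[0,0,-8,0,0,0,0],[0,0,-15,0,0,0,0],[0,0,-25,0,0,0,0],[0,0,-25,0,0,0,0],[0,0,-15,0,0,0,0],[0,0,-5,0,0,0,0]]'
python3 -m crank '[[0,0,0,0,0,0,0],[0,0,0,0,0,0,0],[0,0,0,0,0,0,0],[0,0,0,0,0,0,0],[0,0,0,0,0,0,0],[0,0,0,0,0,0,0],[0,0,0,0,0,0,0],[0,0,0,0,0,0,0]]'
python3 - <<'E'
from h import *
a=cv2.imread("pics/side0.png");im=read_camera("side");cv2.imwrite("pics/side6.png",im)
cv2.imwrite("pics/z6.png",np.hstack([cv2.resize(x[180:330,80:340],None,fx=1.5,fy=1.5) for x in(a,im)]))
for nm,(y0,y1,x0,x1) in dict(clip=(255,300,125,195),stones=(225,275,185,255),cup=(200,265,275,335),cork=(270,335,245,310),dresser=(228,298,88,160),burn=(175,228,160,220)).items():
    g=[cv2.cvtColor(x,6)[y0:y1,x0:x1].astype(np.float32) for x in(a,im)]
    print(nm,cv2.phaseCorrelate(*g))
s=get_state();print(s["wrist_force"],s["tcp_pos"],s["clock"])
E
```

```text
clock: 9.15
tcp_pos: [0.572, 0.0099, 0.3377]
orientation: [0.001, 0.707, 0.707, 0.001]
wrist_force: [0.7, 1.2, 0.2]
finger_gap: 0.0002
clock: 10.15
tcp_pos: [0.5717, 0.01, 0.3363]
orientation: [0.0, 0.707, 0.707, 0.0]
wrist_force: [-0.2, -0.3, 0.6]
finger_gap: -0.0002
clip ((0.06765504236953035, 0.5198322817498529), 1.0199135689087857)
stones ((-0.037635988918594876, -0.08663695048739228), 0.7224404984050327)
cup ((0.052410586482963595, -0.013001033132191253), 0.9735865586333805)
cork ((0.09411545915711628, -0.0872733165335049), 0.7778452539149626)
dresser ((0.015030264179230812, -0.009709262590860135), 1.0150928616891672)
burn ((-0.09489501674482526, 0.004223046810814424), 0.9619474519917994)
[0.00931569 0.33665005 0.0536446 ] [0.57172143 0.00998666 0.33625121] 10.2
```

View pics/z6.png

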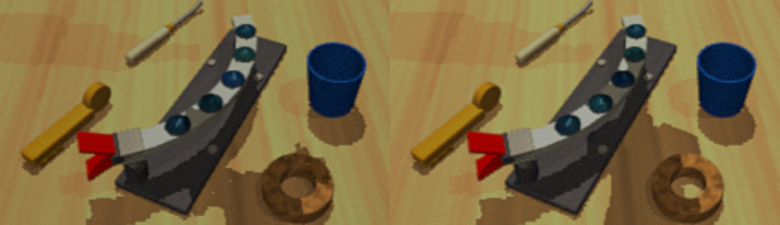

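Run:
```python
from h import *
for n in(0,1,6):
    im=cv2.imread(f"pics/side{n}.png").astype(int)
    m=(im[...,2]-im[...,1]>90);m[:250]=0;m[305:]=0;m[:,:120]=0;m[:,170:]=0
    y,x=np.where(m);print(n,len(x),x.mean(),y.mean())
hand_in()
```

```text
0 456 143.57456140350877 279.72587719298247
1 509 143.94891944990178 280.2809430255403
6 484 143.86570247933884 280.0847107438017
the job is handed in; nothing more can be done
```

I ran the shut fingertips along the domed tops from stone 1 (clip end) through to stone 5 (free end), then lifted straight up, clear of everything. The job is handed in at about 10 s of the 45 s allowed.

- **Touch:** while stopped on each stone, the average upward force was 1.1–1.5 N, which is roughly 3–4 mm of the 14 mm travel. Force was only sampled at those stops, not between stones.
- **Bar position:** before hand-in, the side view showed the stones back at their starting position within 0.1 px, and the wrist force was about zero.
- **Other things on the bench:** the cup, cork, dresser and burnisher each moved no more than about 0.15 px, which is no real movement.
- **Check that disagreed:** image matching on the clip showed a 0.5 px shift. The centre of the red grips before contact and at the end agreed within 0.2 px, so I put the shift down to changed shadows.
- **Measuring the stones:** the scene camera found stones 1 and 2 poorly, so I used the wrist and side views, which agreed within 2 mm.

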